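Clamp the white block and hold the cam at full lift

TASK

Set the fence by throwing the black-knobbed lever into the middle notch, the one with the green mark, while the cam lever is still back on its stop. Then turn the red-knobbed cam lever counter-clockwise to its highest lift point, over the green line, so that the white block is clamped between the white cam disc and the fence, and finish while still holding the lever there with the gripper: it springs back if let go. Leave everything that is not part of the clamp where it lies.

Things in the scene. Friction and masses are not known exactly. Their poses are not given: they have to be found in the camera images.
- jig: Plywood clamping board, 320 mm (x) by 460 mm (y), top face 18 mm above the table, fixed to the table; it carries both levers and the fence. Origin under the board's centre at table height; its x points away from the robot at yaw 0, its y to the left. All heights below are above the table.
- index_lever (a joint): Angle (rad) of the fence lever (BLACK knob, left of the board) about its vertical axis, counter-clockwise from above. Sprung detents at 0 (outer notch, white mark, fence back: starts about here), 0.55 (middle notch, GREEN mark) and 1.10 (inner notch, white mark); stays where it clicks in. Leaving a notch takes 6 to 8 N at the knob. At 0.55 the lever points along the jig's -x.
- index_hinge (a point): Point on the vertical axis of the fence lever, 80 mm high (fixed to the jig).
- index_grip (a point): Centre of the black knob on its axis, 80 mm high, 90 mm from the hinge; moves with the lever. The knob is an upright cylinder, 24 mm diameter, 65 to 112 mm high, on the end of a flat steel arm 14 mm wide whose top is 57 mm high. The dark steel teeth beside the notches are 32 mm high, 62 mm from the hinge.
- green_notch (a point): Where the centre of the black knob is when the fence lever sits in the green notch (fixed to the jig).
- cam_lever (a joint): Angle (rad) of the cam lever (RED knob, right of the board) about its vertical axis, counter-clockwise from above. 0: on its stop, pointing along the jig's -x, clear of the block. 1.60: highest lift, disc 16 mm farther out, lever over the green line, along the jig's -y. It turns on to 2.2, where the lift falls off. A spring (0.15 N m at 0, 0.39 N m at 1.6) swings it back to 0 when let go.
- cam_hinge (a point): Point on the vertical axis of the cam lever, 80 mm high (fixed to the jig).
- cam_grip (a point): Centre of the red knob on its axis, 80 mm high, 100 mm from the hinge; moves with the lever. The knob is an upright cylinder, 24 mm diameter, 65 to 112 mm high, on the end of a flat steel arm 14 mm wide whose top is 57 mm high; at the hinge a white eccentric disc, 64 mm diameter, 47 mm high.
- peak_mark (a point): Where the centre of the red knob is at the cam's highest lift, above the green line painted on the board (fixed to the jig).
- block: The workpiece: loose white plastic block 120 x 50 x 35 mm lying on the board between the cam disc and the fence and between two low end stops, long side along x of the jig. Origin at the centre of its underside.
- fence: Sprung white fence (130 mm long, 42 mm above the board) on the other side of the block; the fence lever moves it towards the block (-y of the jig), 14 mm at the green notch. Only there is it near enough for the cam to clamp the block. It yields up to 7 mm on its springs. Origin at the foot of its face towards the block, at board height.
- offcut_a: White plastic offcut 45 x 70 x 30 mm lying on the back of the board; not part of the job, leave it alone. Origin at its underside.
- offcut_b: White plastic offcut 35 x 55 x 25 mm lying on the back of the board; not part of the job, leave it alone. Origin at its underside.
- scraper: Flat scraper with a handle, lying on the table at the right; not part of the job, leave it alone. Origin at its underside.
- brush: Hand brush lying on the table at the left; not part of the job, leave it alone. Origin at its underside.
- jar: Jar with red cap, 70 mm diameter, 100 mm high, beside the board at the left; not part of the job, leave it alone. Origin at its underside.
- cup: Steel cup, 72 mm diameter, 80 mm high, behind the board to the right; not part of the job, leave it alone. Origin at its underside.
- spare_block: Second white block 120 x 50 x 35 mm, on the table at the right of the board; not part of the job, leave it alone. Origin at its underside.
There are look-alikes about, which are no part of the job. What is shaped like the block but blue, brown or turquoise is not meant.

How it is judged:
On the way:
1. the fence lever sits in the green notch with the cam lever still back (value of joint index_lever between 0.43 and 0.67 rad and value of joint cam_lever below 0.3 rad), for 0.3 s.
At the end, for the whole second after the job is handed in: The fence lever is in the green notch (within 0.12 rad of 0.55), the cam lever is held still by the gripper's fingers within 0.16 rad of its highest lift (1.60 rad), with more than 1 N between fingers and cam lever, and the block is clamped: cam disc and fence each press it with more than 4 N (value of joint index_lever between 0.43 and 0.67 rad and value of joint cam_lever between 1.44 and 1.76 rad and velocity of joint cam_lever between -0.15 and 0.15 rad/s and contact force between the fingers and cam_lever above 1 N and contact force between each of cam_lever, fence and block above 4 N); the arm keeps its last pose, push and grip.
It fails at once if an offcut, the scraper, the brush, the jar, the cup or the spare block is moved more than 25 mm (distance of any of offcut_a, offcut_b, scraper, brush, jar, cup, spare_block from where it was at the start of the episode above 0.025 m).
It also fails if it takes over 53 s, if anything falls off the work surface, if the arm or the gripper's body presses on something with over 40 N, if the wrist force passes 120 N, or if a joint passes its speed limit or range.

ROBOT

A 7-joint arm with a two-finger parallel gripper is mounted at the origin on the work surface. World frame = base frame: x ahead of the robot, y to its left, z up, the work surface at z = 0. Lengths are in m, angles in rad, forces in N, time in s.
With the tool pointing down it reaches from about 0.425 to 0.875 m from the base axis. Payload 4.7 kg.
Tool frame: the origin (TCP) lies on the centre line of the jaws, within the pads' length; the fingertips stand 14 mm ahead of it and the grasp point (between the pads) lies 5 mm behind it; z points along the fingers, x is the direction in which the jaws open and shut, and the axes are right-handed (so a half turn about z gives the same grasp; the last joint's range is limited). The gripper opens to 87 mm and grips with 3 to 60 N. Pads are 19 mm wide; open, the fingers measure 117 mm over their backs; the gripper's body (75 mm by 190 mm) begins 51 mm behind the grasp point.
Start: joints at [-1.197, 0.321, -0.07, 1.45, 0.023, 1.371, -0.057], TCP at [0.229, 0.608, 0.237] pointing down, gripper open.
Joint ranges: [-2.86, 2.86], [-0.3, 2.09], [-1.38, 1.24], [0.06, 2.45], [-1.56, 4.7], [0.09, 2.05], [-2.69, 2.69]. Speed limits (rad/s): [2.57, 2.57, 3.14, 3.14, 3.14, 3.14, 3.14].

INTERFACE

Orientations are given as a rotation vector (axis times angle).
In Python, from bench import ctrl gives the robot as it stands.
- The arm moves only by the tool drive_tool, never from a script. Its argument "rows" is a list that holds one entry, the list of rows, each a list of 5 numbers: the shift along the tool's x, y, z scaled (see below), then the turn about the tool's z scaled (see below), then the closure in counts, from 0 (fully open) to 255 (shut). In form: [[[dx, dy, dz, spin, jaw], ...]]. A call has 1 to 20 rows; each row is the pose to reach, as a shift and turn from the pose commanded when the call began, along the tool's axes at that moment, turning the shorter way round; what a row does not reach only later rows make up. The controller multiplies each number of a shift by 300 mm and each number of a turn by pi rad. A row lasts 1/8 s, in which the tool goes at most 62.5 mm and 10.7 degrees, less where a joint would pass 70% of its speed; a pose out of reach is approached as far as the arm can. A call with a number of a shift or a turn outside -1 to 1 is refused whole. A call with a gripper value outside its range is refused whole. The fingers move at their own pace and stop on an object; "grip_force" is the grip in N (left out, the last holds). Time passes only in rows, so rows that repeat a pose let the fingers close. It gives the time, the measured TCP pose, the force and the opening at its end, in the units of the state.
- ctrl.get_state(): the state, without advancing time (a new reading comes with each control period).
- ctrl.get_image(name): name is "side" or "top"; returns a dict with "img" (400x640x3 uint8, blue, green, red), "camera_matrix" (3x3 intrinsics, pixels), "R" (3x3) and "t" (3): a world point X has camera coordinates R X + t. Camera axes: x right, y down, z forward; pixel columns grow to the right and rows downward; lengths in m; the calibration is good to about 2 mm. A picture is of the moment at which its call begins. There is no depth.
- ctrl.close_job(): hands the job in, once; it reports no verdict.
The state is a dict: "time": time; "joint_positions": joint angles; "qd": joint speeds; "joint_torque": joint torques, N m; "position": TCP position; "tool_rot": TCP orientation; "ft_force": force on the tool from outside, world axes, zero at the start; "torque": the same for the moment, N m; "grip_width": opening from 0.0 (shut) to 1.0 (fully open).
Only numpy, scipy, OpenCV 4.12 (cv2) and the standard library are available. Lean on these libraries where they do the work, as an engineer would, in place of code of your own. Each camera call takes 0.05 s, during which the arm holds its last target.

## Working session

There is one attempt and no reset: what is moved stays moved. The work goes in short steps, Python scripts to look and compute and a tool call to move; the robot and the scene stay as the last step left them, time stands still between calls to the robot, and variables do not carry over. Pictures are saved under pics/ and viewed, and the job is handed in when it is done.

Besides the shell and the picture viewer there is one more tool, called after "Request:" by a JSON object that holds its "api" and its "payload". drive_tool: Moves the arm, as the interface text tells. Its arguments: {"type":"object","properties":{"rows":{"type":"array"},"grip_force":{"type":"number"}},"required":["rows"]}

```bash
mkdir -p pics; cat > h.py <<'E'
import numpy as np,cv2
from bench import ctrl
def snap(name,fn):
    d=ctrl.get_image(name); cv2.imwrite('pics/'+fn+'.png',d['img']); np.savez('pics/'+fn+'.npz',**{k:np.array(v) for k,v in d.items()}); return d
def ray(d,u,v,z):
    K=np.array(d['camera_matrix']);R=np.array(d['R']);t=np.array(d['t'])
    c=-R.T@t; w=R.T@np.linalg.inv(K)@np.array([u,v,1.]); return c+w*(z-c[2])/w[2]
def proj(d,X):
    K=np.array(d['camera_matrix']);p=K@(np.array(d['R'])@np.array(X)+np.array(d['t']));return p[:2]/p[2]
E
python3 - <<'E'
from h import *
for n in('top','side'):
    d=snap(n,n+'0'); print(n,-np.array(d['R']).T@np.array(d['t']))
s=ctrl.get_state()
for k,v in s.items(): print(k,v)
E
```

```text
top [ 0.32960756 -0.00327014  1.2349895 ]
side [-0.23233919 -1.10810509  0.84256258]
time 0.1
joint_positions [-1.19688182  0.32173916 -0.0700753   1.45156253  0.02262104  1.37081845
 -0.05692122]
qd [ 0.00046523 -0.00208634 -0.00156683 -0.00316518  0.00012432 -0.00031475
 -0.00016844]
joint_torque [ 1.75312307e-04 -4.92570949e+01 -4.05628402e-01 -3.13396418e+01
 -6.39804220e-02  3.95458750e-02  4.51779124e-05]
position [0.22875254 0.60790234 0.23557233]
tool_rot [ 2.58219353e+00  1.78747113e+00 -2.13657933e-03]
ft_force [0.14384012 0.31527352 0.61711916]
torque [-0.01329212 -0.03684392  0.01395764]
grip_width 0.9984012584441041
```

View pics/top0.png

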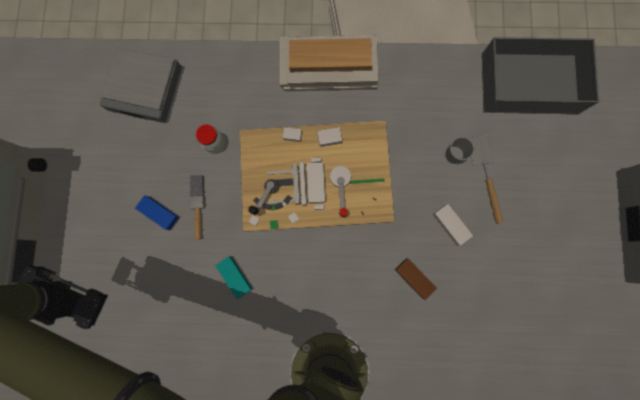

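View pics/side0.png

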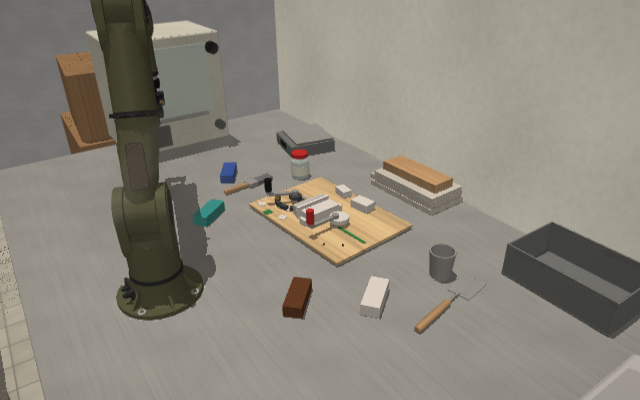

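The top view shows the board with corners near (240,130), (387,122), (393,221) and (243,231). The black knob is at about (254,210), the red knob at (344,212), the cam disc at (340,176) and the green line from (350,182) to (385,180). Next I'll zoom in and measure.

```bash
python3 - <<'E'
from h import *
d=dict(np.load('pics/top0.npz')); im=d['img']
cv2.imwrite('pics/zoom0.png',cv2.resize(im[115:240,230:400],None,fx=4.7,fy=4.7,interpolation=cv2.INTER_CUBIC)[:600,:800])
hsv=cv2.cvtColor(im,cv2.COLOR_BGR2HSV)
roi=np.zeros(im.shape[:2],np.uint8);roi[115:240,230:400]=1
def blobs(m,z,nm,mn=6):
    n,l,s,c=cv2.connectedComponentsWithStats((m*roi).astype(np.uint8))
    for i in range(1,n):
        if s[i,4]>=mn: print(nm,s[i],c[i].round(1),ray(d,*c[i],z).round(4))
H,S,V=cv2.split(hsv)
blobs(((H<8)|(H>172))&(S>150)&(V>60),.112,'red')
blobs((H>45)&(H<85)&(S>100),.018,'green')
blobs((V<45),.112,'black')
blobs((S<40)&(V>150),.047,'white')
# board
m=((H>8)&(H<28)&(S>60)&(V>90)).astype(np.uint8)*roi
m=cv2.morphologyEx(m,cv2.MORPH_CLOSE,np.ones((25,25)))
c=max(cv2.findContours(m,0,2)[0],key=cv2.contourArea)
r=cv2.minAreaRect(c);P=[ray(d,*p,.018) for p in cv2.boxPoints(r)];print(np.array(P).round(4),r)
P=np.array(P);print('sides',np.linalg.norm(P-np.roll(P,1,0),axis=1),P.mean(0))
E
```

```text
red [340 208   8   9  56] [343.2 211.8] [ 0.458  -0.0312  0.112 ]
green [350 179  34   4  74] [366.5 180.6] [ 0.5669 -0.1034  0.018 ]
green [272 205   3   5  13] [272.8 207. ] [0.4786 0.1816 0.018 ]
green [270 221   8   8  56] [273.6 224.5] [0.4253 0.1769 0.018 ]
black [250 207   9   7  48] [253.6 209.9] [0.4578 0.2212 0.112 ]
white [284 128  16  11 129] [291.6 133.1] [0.7042 0.1296 0.047 ]
white [318 128  23  15 245] [329.1 135.5] [0.699  0.0146 0.047 ]
white [312 159   8   2  13] [314.9 159.4] [0.6233 0.0557 0.047 ]
white [300 163   5  40  92] [302.1 183.2] [0.5491 0.092  0.047 ]
white [307 164  17  37 545] [315.1 182.1] [0.5534 0.0531 0.047 ]
white [331 167  19  17 201] [339.9 174.1] [ 0.5793 -0.0208  0.047 ]
white [315 205   8   3  16] [319.2 206.4] [0.4801 0.0389 0.047 ]
white [289 214   9   8  42] [293.  217.3] [0.4455 0.1158 0.047 ]
white [250 216   8   9  41] [253.7 219.9] [0.4353 0.2325 0.047 ]
[[ 0.7226  0.3083  0.018 ]
 [ 0.7638 -0.1679  0.018 ]
 [ 0.4416 -0.1888  0.018 ]
 [ 0.401   0.2697  0.018 ]] ((315.23297119140625, 175.57177734375), (102.69487762451172, 151.93809509277344), 86.26860046386719)
sides [0.32389291 0.47795448 0.32284939 0.46031661] [0.58224707 0.05534154 0.018     ]
```

View pics/zoom0.png

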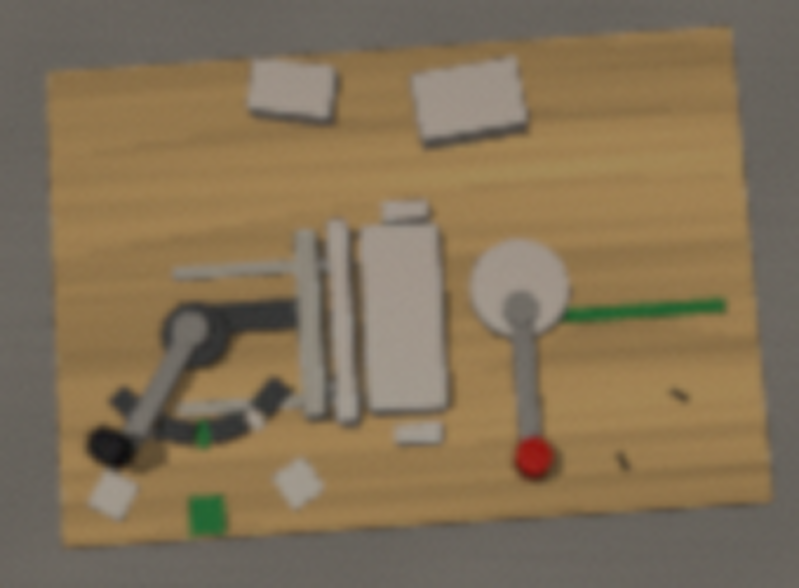

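```bash
python3 - <<'E'
from h import *
d=dict(np.load('pics/top0.npz'))
f=lambda u,v,z:ray(d,230+(u+.5)/4.7-.5,115+(v+.5)/4.7-.5,z)
C=[f(u,v,.018) for u,v in((47,72),(732,28),(772,500),(62,545))]
C=np.array(C);print(C.round(4),[np.linalg.norm(C[i]-C[i-1]).round(4) for i in range(4)],C.mean(0))
for i in range(4):
    e=C[(i+1)%4]-C[i]; print('yaw',np.degrees(np.arctan2(e[1],e[0])))
for n,u,v in(('ih',190,328),('ch',520,308)):
    for z in(.057,.065): print(n,z,f(u,v,z))
for n,u,v in(('gsq',208,515),('gtooth',204,434),('line0',565,316),('line1',725,306)): print(n,f(u,v,.018 if n!='gtooth' else .032))
E
```

```text
[[ 0.7207  0.297   0.018 ]
 [ 0.7598 -0.1605  0.018 ]
 [ 0.4443 -0.1872  0.018 ]
 [ 0.4046  0.2698  0.018 ]] [np.float64(0.3172), np.float64(0.4592), np.float64(0.3167), np.float64(0.4588)] [0.58233584 0.05478106 0.018     ]
yaw -85.10733241549538
yaw -175.16479878818518
yaw 94.96101883268386
yaw 4.922391393416655
ih 0.057 [0.54159568 0.1870004  0.057     ]
ih 0.065 [0.54015602 0.18570823 0.065     ]
ch 0.057 [ 0.55896357 -0.02206834  0.057     ]
ch 0.065 [ 0.55740596 -0.02194068  0.065     ]
gsq [0.42616257 0.17619282 0.018     ]
gtooth [0.47710583 0.17894663 0.032     ]
line0 [ 0.56185889 -0.05220724  0.018     ]
line1 [ 0.57073532 -0.15656894  0.018     ]
```

```bash
cat >> h.py <<'E'
def tri(a,pa,b,pb):
    P=[np.array(d['camera_matrix'])@np.c_[d['R'],d['t']] for d in(a,b)]
    X=cv2.triangulatePoints(P[0],P[1],np.array(pa,float).reshape(2,1),np.array(pb,float).reshape(2,1));return (X[:3]/X[3]).ravel()
def plan(target):
    "shift in tool axes, call units"
    from scipy.spatial.transform import Rotation as Ro
    s=ctrl.get_state();R=Ro.from_rotvec(s['tool_rot']).as_matrix()
    print('t',s['time'],'pos',np.round(s['position'],4),'F',np.round(s['ft_force'],1),'g',round(s['grip_width'],3),'x-axis deg',np.degrees(np.arctan2(R[1,0],R[0,0])).round(1))
    for T in np.atleast_2d(target): print(T,'->',(R.T@(T-s['position'])/.3).round(4))
E
python3 - <<'E'
from h import *
a=dict(np.load('pics/top0.npz'));b=dict(np.load('pics/side0.npz'));im=b['img']
cv2.imwrite('pics/zs0.png',cv2.resize(im[160:270,240:420],None,fx=4.4,fy=4.4,interpolation=cv2.INTER_CUBIC))
for X in([.4585,.2215,.112],[.4605,.2268,.112],[.458,-.0312,.112],[.4585,.2215,.065],[.458,-.0312,.065]):
    p=proj(b,X);print(X,p.round(1),((p-[240,160]+.5)*4.4).round(0))
for X in([.4585,.2215,.112],[.4605,.2268,.112]):
    p=proj(a,X);print(X,p.round(1),((p-[230,115]+.5)*4.7).round(0))
plan([[.459,.222,.16],[.459,.222,.09]])
E
```

```text
[0.4585, 0.2215, 0.112] [268.4 179.7] [127.  89.]
[0.4605, 0.2268, 0.112] [268.1 178.9] [126.  86.]
[0.458, -0.0312, 0.112] [310.  210.2] [310. 223.]
[0.4585, 0.2215, 0.065] [269.2 192.1] [131. 144.]
[0.458, -0.0312, 0.065] [310.3 223.8] [312. 283.]
[0.4585, 0.2215, 0.112] [253.6 209.6] [113. 447.]
[0.4605, 0.2268, 0.112] [251.7 208.9] [104. 444.]
t 0.1 pos [0.2288 0.6079 0.2356] F [0.1 0.3 0.6] g 0.998 x-axis deg 69.4
[0.459 0.222 0.16 ] -> [-0.9333  1.1712  0.2537]
[0.459 0.222 0.09 ] -> [-0.9329  1.1712  0.487 ]
```

View pics/zs0.png

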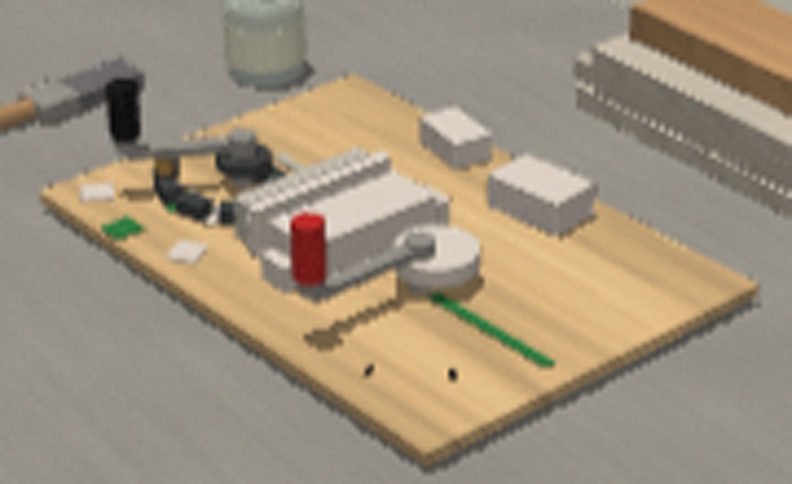

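The knobs agree in both views: black in the side zoom at (122,85) and red at (308,222). I'm moving above the black knob with the jaw open along its tangent.

Request:
{"api": "drive_tool", "payload": {"rows": [[[-0.8, 1.0, 0.1, 0, 0], [-0.8, 1.0, 0.1, 0, 0], [-0.8, 1.0, 0.1, 0, 0], [-0.8, 1.0, 0.1, 0, 0], [-0.8, 1.0, 0.1, 0, 0], [-0.8, 1.0, 0.1, 0, 0], [-0.8, 1.0, 0.1, 0, 0], [-0.8, 1.0, 0.1, 0, 0]]], "grip_force": 25}}

```text
time: 1.1
position: [0.4252, 0.2777, 0.2064]
tool_rot: [-2.584, -1.786, 0.001]
ft_force: [-0.1, 0.8, -0.0]
grip_width: 1.001
```

```bash
python3 - <<'E'
from h import *
plan([[.459,.222,.16],[.459,.222,.09]])
E
```

```text
t 1.1 pos [0.4252 0.2777 0.2064] F [-0.1  0.8 -0. ] g 1.001 x-axis deg 69.3
[0.459 0.222 0.16 ] -> [-0.1339  0.1712  0.1544]
[0.459 0.222 0.09 ] -> [-0.1339  0.1714  0.3878]
```

Request:
{"api": "drive_tool", "payload": {"rows": [[[-0.134, 0.171, 0.15, 0, 0], [-0.134, 0.171, 0.15, 0, 0], [-0.134, 0.171, 0.15, 0, 0]]]}}

```text
time: 1.48
position: [0.4582, 0.2232, 0.1608]
tool_rot: [-2.582, -1.788, 0.003]
ft_force: [-0.4, 0.1, -1.0]
grip_width: 0.999
```

```bash
python3 - <<'E'
from h import *
plan([[.459,.222,.16],[.459,.222,.09]])
a=snap('top','top1');b=snap('side','side1')
cv2.imwrite('pics/z1.png',np.hstack([cv2.resize(a['img'][140:260,220:320],None,fx=4,fy=4),cv2.resize(b['img'][120:240,220:320],None,fx=4,fy=4)]))
E
```

```text
t 1.475 pos [0.4582 0.2232 0.1608] F [-0.4  0.1 -1. ] g 0.999 x-axis deg 69.4
[0.459 0.222 0.16 ] -> [-0.0029  0.0038  0.0028]
[0.459 0.222 0.09 ] -> [-0.0026  0.0042  0.2361]
```

View pics/z1.png

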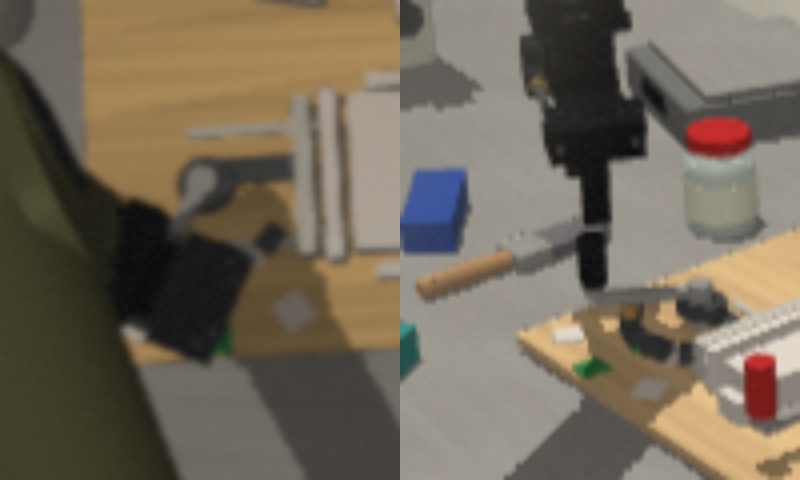

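The gripper is right over the black knob; in the side view the finger line at about (590,270) meets it. I'll descend and close.

Request:
{"api": "drive_tool", "payload": {"rows": [[[-0.003, 0.004, 0.12, 0, 0], [-0.003, 0.004, 0.236, 0, 0], [-0.003, 0.004, 0.236, 0, 0], [-0.003, 0.004, 0.236, 0, 200], [-0.003, 0.004, 0.236, 0, 230], [-0.003, 0.004, 0.236, 0, 230], [-0.003, 0.004, 0.236, 0, 230], [-0.003, 0.004, 0.236, 0, 230]]]}}

```text
time: 2.58
position: [0.4599, 0.2212, 0.091]
tool_rot: [-2.583, -1.788, -0.001]
ft_force: [-0.1, 0.3, 0.2]
grip_width: 0.517
```

```bash
python3 - <<'E'
from h import *
h=np.array([.5405,.1863]);
T=[]
for a in (155,158,163,168,173,178,184.9,187):
    r=np.radians(a);T.append([*(h+.09*np.array([np.cos(r),np.sin(r)])),.09])
plan(T)
E
```

```text
t 2.575 pos [0.4599 0.2212 0.091 ] F [-0.1  0.3  0.2] g 0.517 x-axis deg 69.4
[0.4589323  0.22433564 0.09      ] -> [ 0.0087 -0.0069  0.0032]
[0.45705345 0.22001459 0.09      ] -> [-0.007  -0.0077  0.0032]
[0.45443257 0.21261345 0.09      ] -> [-0.0332 -0.0072  0.0032]
[0.45246672 0.20501205 0.09      ] -> [-0.0592 -0.0044  0.0032]
[0.45117085 0.19726824 0.09      ] -> [-0.0849  0.0007  0.0032]
[0.45055483 0.18944095 0.09      ] -> [-0.11    0.0079  0.0032]
[0.45082892 0.17861248 0.09      ] -> [-0.1435  0.0215  0.0032]
[0.45117085 0.17533176 0.09      ] -> [-0.1533  0.0264  0.0032]
```

Still closing; wait a little.

Request:
{"api": "drive_tool", "payload": {"rows": [[[0, 0, 0, 0, 230], [0, 0, 0, 0, 230], [0, 0, 0, 0, 230], [0, 0, 0, 0, 230], [0, 0, 0, 0, 230], [0, 0, 0, 0, 230]]]}}

```text
time: 3.32
position: [0.4607, 0.2251, 0.091]
tool_rot: [-2.579, -1.79, -0.009]
ft_force: [4.2, 10.1, -5.7]
grip_width: 0.265
```

Request:
{"api": "drive_tool", "payload": {"rows": [[[-0.007, -0.008, 0.003, -0.01, 230], [-0.02, -0.0075, 0.003, -0.02, 230], [-0.033, -0.007, 0.003, -0.04, 230], [-0.046, -0.006, 0.003, -0.055, 230], [-0.059, -0.0045, 0.003, -0.07, 230], [-0.072, -0.002, 0.003, -0.08, 230], [-0.085, 0.0005, 0.003, -0.1, 230], [-0.098, 0.004, 0.003, -0.11, 230], [-0.11, 0.008, 0.003, -0.12, 230], [-0.127, 0.014, 0.003, -0.13, 230], [-0.143, 0.021, 0.003, -0.14, 230], [-0.147, 0.023, 0.003, -0.14, 230], [-0.147, 0.023, 0.003, -0.14, 230], [-0.147, 0.023, 0.003, -0.14, 230]]]}}

```text
time: 5.08
position: [0.4523, 0.1803, 0.0909]
tool_rot: [2.128, 2.31, 0.009]
ft_force: [3.1, 6.5, -0.6]
grip_width: 0.269
```

```bash
python3 - <<'E'
from h import *
plan([[.451,.1786,.09],[.451,.1786,.20]])
s=ctrl.get_state();p=s['position']-np.array([.5405,.1863,0]);print('lever',np.radians(np.degrees(np.arctan2(p[1],p[0]))%360-184.9)+.55,np.hypot(*p[:2]))
b=snap('side','side2');a=snap('top','top2')
cv2.imwrite('pics/z2.png',np.hstack([cv2.resize(a['img'][140:260,220:320],None,fx=4,fy=4),cv2.resize(b['img'][140:260,220:320],None,fx=4,fy=4)]))
E
```

```text
t 5.075 pos [0.4523 0.1803 0.0909] F [ 3.1  6.5 -0.6] g 0.269 x-axis deg 94.7
[0.451  0.1786 0.09  ] -> [-0.0051 -0.0049  0.0028]
[0.451  0.1786 0.2   ] -> [-0.0038 -0.0032 -0.3638]
lever 0.5329552064216461 0.08835895170352583
```

View pics/z2.png

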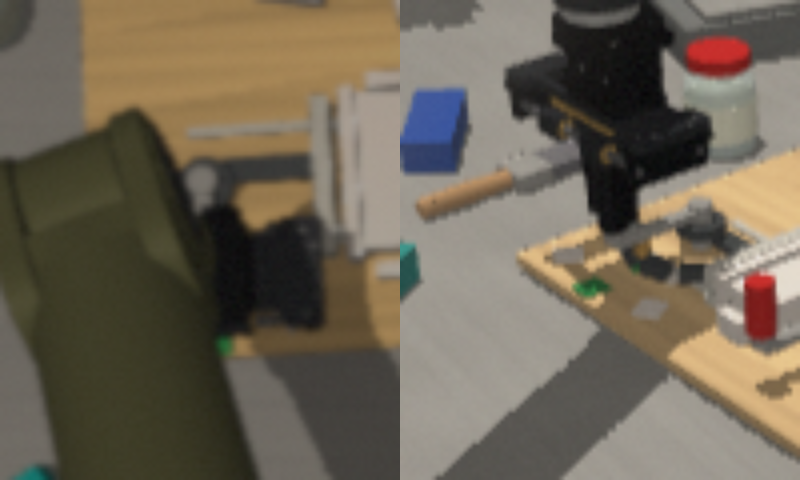

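The lever reads about 0.53 rad and the fence has moved toward the block. I'm releasing, rising and checking that it clicked in.

Request:
{"api": "drive_tool", "payload": {"rows": [[[0, 0, 0, 0, 120], [0, 0, 0, 0, 60], [0, 0, 0, 0, 0], [0, 0, 0, 0, 0], [0, 0, 0, 0, 0], [0, 0, 0, 0, 0], [0, 0, -0.2, 0, 0], [0, 0, -0.36, 0, 0], [0, 0, -0.36, 0, 0], [0, 0, -0.36, 0, 0]]]}}

```text
time: 6.42
position: [0.4505, 0.1774, 0.1974]
tool_rot: [-2.131, -2.308, 0.0]
ft_force: [-0.6, -1.0, -0.2]
grip_width: 0.998
```

```bash
python3 - <<'E'
from h import *
plan([[.458,-.0309,.2],[.458,-.0309,.15],[.458,-.0309,.09]])
E
```

```text
t 6.425 pos [0.4505 0.1774 0.1974] F [-0.6 -1.  -0.2] g 0.998 x-axis deg 94.6
[ 0.458  -0.0309  0.2   ] -> [-0.694  -0.0305 -0.0085]
[ 0.458  -0.0309  0.15  ] -> [-0.694  -0.0304  0.1582]
[ 0.458  -0.0309  0.09  ] -> [-0.694  -0.0303  0.3582]
```

Request:
{"api": "drive_tool", "payload": {"rows": [[[-0.694, -0.03, 0, 0, 0], [-0.694, -0.03, 0, 0, 0], [-0.694, -0.03, 0, 0, 0], [-0.694, -0.03, 0, 0, 0], [-0.694, -0.03, 0.12, 0, 0], [-0.694, -0.03, 0.158, 0, 0], [-0.694, -0.03, 0.158, 0, 0]]]}}

```text
time: 7.3
position: [0.4573, -0.0305, 0.1491]
tool_rot: [-2.129, -2.308, 0.005]
ft_force: [-0.1, 0.7, -0.3]
grip_width: 0.999
```

```bash
python3 - <<'E'
from h import *
plan([[.458,-.0309,.15],[.458,-.0309,.09]])
print(np.round(ctrl.get_state()['joint_positions'],2))
b=snap('side','side3');a=snap('top','top3')
im=a['img'];
cv2.imwrite('pics/z3.png',np.hstack([cv2.resize(a['img'][130:250,235:335],None,fx=4,fy=4),cv2.resize(b['img'][130:250,250:350],None,fx=4,fy=4)]))
H,S,V=cv2.split(cv2.cvtColor(im,cv2.COLOR_BGR2HSV))
n,l,s,c=cv2.connectedComponentsWithStats((V<45).astype(np.uint8))
for i in range(1,n):
    if 20<s[i,4]<150 and 240<c[i,0]<300 and 180<c[i,1]<230: print(s[i],c[i],ray(a,*c[i],.112))
for X in([.4513,.1788,.112],):print(proj(a,X),proj(b,X))
E
```

```text
t 7.3 pos [ 0.4573 -0.0305  0.1491] F [-0.1  0.7 -0.3] g 0.999 x-axis deg 94.6
[ 0.458  -0.0309  0.15  ] -> [-0.0016  0.0023 -0.003 ]
[ 0.458  -0.0309  0.09  ] -> [-0.0016  0.003   0.197 ]
[-0.46 -0.04  0.47  2.03  0.02  1.15  1.65]
[267 209   8   8  44] [270.18181818 213.11363636] [0.44963903 0.17405105 0.112     ]
[268.52663356 212.4889908 ] [272.82937346 184.92279459]
```

View pics/z3.png

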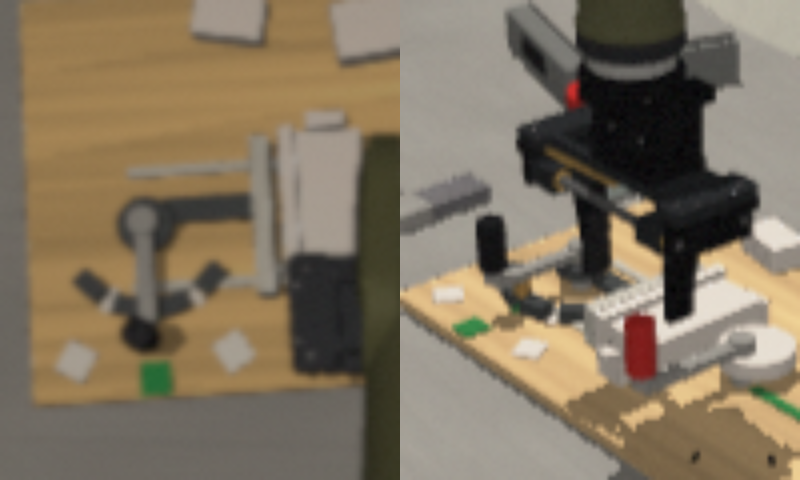

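The black lever is in the green notch: its arm points straight at the green square and the knob is at about (140,333) in the left panel. Joint 7 is at 1.65 and a CCW turn would drive it toward its limit. I'll first turn the jaws half a turn clockwise, staying above the knob.

Request:
{"api": "drive_tool", "payload": {"rows": [[[-0.0016, 0.0023, 0, 0.5, 0], [-0.0016, 0.0023, 0, 0.5, 0], [-0.0016, 0.0023, 0, 0.5, 0], [-0.0016, 0.0023, 0, 0.5, 0], [-0.0016, 0.0023, 0, 0.5, 0], [-0.0016, 0.0023, 0, 0.5, 0], [-0.0016, 0.0023, 0, 0.5, 0], [-0.0016, 0.0023, 0, 0.5, 0], [-0.0016, 0.0023, 0, 0.5, 0], [-0.0016, 0.0023, 0, 0.5, 0]]]}}

```text
time: 8.65
position: [0.4599, -0.0309, 0.1514]
tool_rot: [-3.139, -0.128, -0.003]
ft_force: [-0.2, 0.5, -0.7]
grip_width: 1.002
```

Request:
{"api": "drive_tool", "payload": {"rows": [[[0, 0, 0, 0.5, 0], [0, 0, 0, 0.5, 0], [0, 0, 0, 0.5, 0], [0, 0, 0, 0.5, 0], [0, 0, 0, 0.5, 0], [0, 0, 0, 0.5, 0], [0, 0, 0, 0.5, 0], [0, 0, 0, 0.5, 0], [0, 0, 0, 0.5, 0], [0, 0, 0, 0.5, 0]]]}}

```text
time: 9.9
position: [0.4595, -0.031, 0.151]
tool_rot: [-2.31, 2.128, -0.001]
ft_force: [-0.5, -0.0, -0.4]
grip_width: 0.996
```

```bash
python3 - <<'E'
from h import *
plan([[.458,-.0309,.15],[.4583,-.0308,.09]])
print(np.round(ctrl.get_state()['joint_positions'],2))
E
```

```text
t 9.9 pos [ 0.4595 -0.031   0.151 ] F [-0.5 -0.  -0.4] g 0.996 x-axis deg -85.3
[ 0.458  -0.0309  0.15  ] -> [-0.0009  0.0051  0.0032]
[ 0.4583 -0.0308  0.09  ] -> [-0.0011  0.0042  0.2032]
[-0.4  -0.03  0.41  2.03  0.01  1.15 -1.49]
```

Request:
{"api": "drive_tool", "payload": {"rows": [[[-0.001, 0.004, 0.1, 0, 0], [-0.001, 0.004, 0.203, 0, 0], [-0.001, 0.004, 0.203, 0, 0], [-0.001, 0.004, 0.203, 0, 150], [-0.001, 0.004, 0.203, 0, 230], [-0.001, 0.004, 0.203, 0, 230], [-0.001, 0.004, 0.203, 0, 230], [-0.001, 0.004, 0.203, 0, 230], [-0.001, 0.004, 0.203, 0, 230], [-0.001, 0.004, 0.203, 0, 230], [-0.001, 0.004, 0.203, 0, 230], [-0.001, 0.004, 0.203, 0, 230], [-0.001, 0.004, 0.203, 0, 230]]], "grip_force": 35}}

```text
time: 11.52
position: [0.4578, -0.0307, 0.0895]
tool_rot: [-2.309, 2.13, 0.001]
ft_force: [-0.9, 1.3, -0.2]
grip_width: 0.267
```

```bash
python3 - <<'E'
from h import *
h=np.array([.5585,-.022]);T=[]
for a in np.r_[0:1.61:.2,1.6]:
    r=np.radians(184.9)+a;T.append([*(h+.1*np.array([np.cos(r),np.sin(r)])),.09])
plan(T)
E
```

```text
t 11.525 pos [ 0.4578 -0.0307  0.0895] F [-0.9  1.3 -0.2] g 0.267 x-axis deg -85.4
[ 0.45886547 -0.03054169  0.09      ] -> [-0.0001 -0.0036 -0.0016]
[ 0.4625485  -0.05016575  0.09      ] -> [ 0.0661 -0.0106 -0.0016]
[ 0.47005681 -0.06866693  0.09      ] -> [ 0.1296 -0.0306 -0.0017]
[ 0.48109108 -0.08530765  0.09      ] -> [ 0.1878 -0.0628 -0.0017]
[ 0.49521139 -0.09942449  0.09      ] -> [ 0.2385 -0.1059 -0.0018]
[ 0.51185482 -0.11045466  0.09      ] -> [ 0.2796 -0.1583 -0.0018]
[ 0.53035785 -0.11795842  0.09      ] -> [ 0.3095 -0.2178 -0.0018]
[ 0.54998281 -0.12163663  0.09      ] -> [ 0.3269 -0.282  -0.0019]
[ 0.56994733 -0.12134263  0.09      ] -> [ 0.3313 -0.3484 -0.0019]
[ 0.56994733 -0.12134263  0.09      ] -> [ 0.3313 -0.3484 -0.0019]
```

Request:
{"api": "drive_tool", "payload": {"rows": [[[0.033, -0.003, 0, -0.032, 230], [0.066, -0.009, 0, -0.064, 230], [0.098, -0.018, 0, -0.095, 230], [0.13, -0.029, 0, -0.127, 230], [0.159, -0.044, 0, -0.159, 230], [0.188, -0.061, 0, -0.191, 230], [0.214, -0.082, 0, -0.223, 230], [0.239, -0.104, 0, -0.255, 230], [0.239, -0.104, 0, -0.255, 230]]]}}

```text
time: 12.65
position: [0.4952, -0.1, 0.0895]
tool_rot: [-2.955, 1.065, -0.0]
ft_force: [0.7, 2.3, 0.7]
grip_width: 0.266
```

```bash
cat >>h.py <<'E'
def cam():
    s=ctrl.get_state();p=s['position'][:2]-np.array([.5585,-.022]);print('cam',(np.arctan2(p[1],p[0])%(2*np.pi))-np.radians(184.9),np.hypot(*p))
E
python3 - <<'E'
from h import *
h=np.array([.5585,-.022]);T=[]
for a in np.r_[.8:1.61:.1,1.65]:
    r=np.radians(184.9)+a;T.append([*(h+.1*np.array([np.cos(r),np.sin(r)])),.09])
plan(T);cam()
print(np.round(ctrl.get_state()['joint_positions'],2))
E
```

```text
t 12.65 pos [ 0.4952 -0.1     0.0895] F [0.7 2.3 0.7] g 0.266 x-axis deg -39.6
[ 0.49521139 -0.09942449  0.09      ] -> [-0.0013 -0.0016 -0.0016]
[ 0.50325712 -0.10535601  0.09      ] -> [ 0.032  -0.0034 -0.0016]
[ 0.51185482 -0.11045466  0.09      ] -> [ 0.0649 -0.0086 -0.0016]
[ 0.52091858 -0.1146695   0.09      ] -> [ 0.0971 -0.0171 -0.0016]
[ 0.53035785 -0.11795842  0.09      ] -> [ 0.1283 -0.0287 -0.0016]
[ 0.5400783  -0.12028856  0.09      ] -> [ 0.1582 -0.0434 -0.0016]
[ 0.54998281 -0.12163663  0.09      ] -> [ 0.1865 -0.061  -0.0016]
[ 0.55997243 -0.12198916  0.09      ] -> [ 0.2129 -0.0813 -0.0016]
[ 0.56994733 -0.12134263  0.09      ] -> [ 0.2372 -0.1041 -0.0016]
[ 0.57489809 -0.12064635  0.09      ] -> [ 0.2484 -0.1165 -0.0016]
cam 0.803898265800866 0.10046927026069262
[-0.27  0.15  0.45  1.99 -0.07  1.02 -0.48]
```

Tracking well, with a small wrist force. On to the peak.

Request:
{"api": "drive_tool", "payload": {"rows": [[[0.033, -0.003, 0, -0.032, 230], [0.066, -0.008, 0, -0.064, 230], [0.098, -0.016, 0, -0.095, 230], [0.129, -0.028, 0, -0.127, 230], [0.159, -0.043, 0, -0.159, 230], [0.187, -0.061, 0, -0.191, 230], [0.213, -0.081, 0, -0.223, 230], [0.238, -0.104, 0, -0.255, 230], [0.24, -0.106, 0, -0.255, 230], [0.24, -0.106, 0, -0.255, 230], [0.24, -0.106, 0, -0.255, 230]]]}}

```text
time: 14.02
position: [0.5702, -0.122, 0.0896]
tool_rot: [3.136, 0.172, 0.0]
ft_force: [-0.7, -3.5, -0.5]
grip_width: 0.269
```

```bash
python3 - <<'E'
from h import *
plan([[ .56994733,-.12134263,.09 ]]);cam()
b=snap('side','side4');a=snap('top','top4')
cv2.imwrite('pics/z4.png',np.hstack([cv2.resize(a['img'][120:240,235:395],None,fx=2.5,fy=2.5),cv2.resize(b['img'][150:270,250:410],None,fx=2.5,fy=2.5)]))
E
```

```text
t 14.025 pos [ 0.5702 -0.122   0.0896] F [-0.7 -3.5 -0.5] g 0.269 x-axis deg 6.3
[ 0.56994733 -0.12134263  0.09      ] -> [-0.0006 -0.0024 -0.0014]
cam 1.6017791371986227 0.10070825712672854
```

View pics/z4.png

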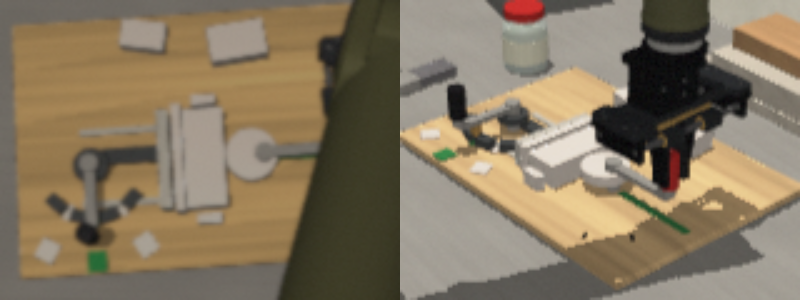

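```bash
python3 - <<'E'
from h import *
a=dict(np.load('pics/top4.npz'));b=dict(np.load('pics/side4.npz'))
cv2.imwrite('pics/z5.png',np.hstack([cv2.resize(a['img'][150:214,285:365],None,fx=5,fy=5,interpolation=cv2.INTER_CUBIC),cv2.resize(b['img'][190:254,285:365],None,fx=5,fy=5,interpolation=cv2.INTER_CUBIC)]))
# line vs lever axis
H,S,V=cv2.split(cv2.cvtColor(a['img'],cv2.COLOR_BGR2HSV))
E
```

```text
(no output)
```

View pics/z5.png

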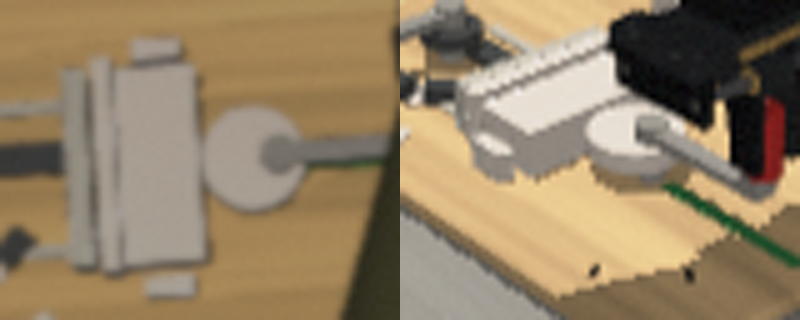

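The disc at (250,158) touches the block and the block touches the fence plate, with the lever lying along the green line. I'll do a short hold to confirm it's steady.

Request:
{"api": "drive_tool", "payload": {"rows": [[[0, 0, 0, 0, 230], [0, 0, 0, 0, 230], [0, 0, 0, 0, 230], [0, 0, 0, 0, 230]]]}}

```text
time: 14.62
position: [0.5703, -0.122, 0.0896]
tool_rot: [3.136, 0.174, -0.001]
ft_force: [-1.5, -4.6, 1.2]
grip_width: 0.267
```

```bash
python3 - <<'E'
from h import *
cam(); s=ctrl.get_state(); print(np.abs(s['qd']).max(),s['ft_force'],s['grip_width'],s['time'])
ctrl.close_job()
E
```

```text
cam 1.6028582185482723 0.10065897992110438
0.0014375861326963058 [-1.5333426  -4.60352662  1.17001473] 0.2666618497763746 14.625
the job is handed in; nothing more can be done
```

I gripped the black knob and swung the fence lever into the green notch while the cam lever was still on its stop. I then gripped the red knob and turned the cam lever counter-clockwise to its peak. The job was handed in at 14.6 s with the gripper still holding the lever.

**Last checks:**
- **Cam lever:** about 1.60 rad from the tool position, with the arm still and the jaws closed on the 24 mm knob at 35 N grip.
- **Fence lever:** the pictures show its arm pointing at the green mark.
- **Clamp:** in the last picture the disc touches the block and the block touches the fence. The clamping force itself could not be measured.
- **Other objects:** the arm went near none of them, but I did not re-measure their positions.

**Checks that disagreed:**
- **Black knob position:** its colour centroid sat about 5 mm from the expected spot, both before and after the throw. I took this as a bias of the colour mask.
- **Wrist force:** the part along the knob's path was only about 1.5 N, less than the roughly 4 N the spring alone would give. Friction of the cam on the block may explain it, but I did not confirm that.

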